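# Index the engraving turntable to the next notch

## Robot

A 6-joint arm with a two-finger parallel gripper is mounted at the origin on the work surface. World frame = base frame: x ahead of the robot, y to its left, z up, the work surface at z = 0. Lengths are in m, angles in rad, forces in N, time in s.
With the tool pointing down it reaches from about 0.275 to 1 m from the base axis. Payload 8.4 kg.
Tool frame: the origin (TCP) lies on the mounting face of the last link; the fingertips stand 173 mm ahead of it and the grasp point (between the pads) lies 155 mm ahead of it; z points along the fingers, y is the line along which they close (so a half turn about z gives the same grasp; the last joint's range is limited). The gripper opens to 85 mm and grips with 20 to 120 N. Pads are 22 mm wide; open, the fingers measure 114 mm over their backs; the gripper's body (76 mm by 85 mm) begins 54 mm behind the grasp point. The pads swing forward as they close: fully open they stand 13 mm farther back than shut.
Start: joints at [-1.13, 0.353, 1.633, -0, 1.155, -0.002], TCP at [0.268, -0.565, 0.405] pointing down, gripper open.
Joint ranges: [-2.63, 2.63], [-0.92, 2.1], [0.06, 2.66], [-1.3, 4.44], [0, 2.69], [-3.02, 3.02]. Speed limits (rad/s): [2.22, 2.22, 2.79, 3.14, 3.14, 3.14].

## Interface

Orientations are given as a unit quaternion [w, x, y, z].
In Python, from bench import bot gives the robot as it stands.
- The arm moves only by the tool move_arm, never from a script. Its arguments are lists of equal length, an entry for each row: "offset": the shift along the tool's x, y, z in cm, a list of three; "yaw": the turn about the tool's z in rad; "jaw": the closure in counts, from 0 (fully open) to 255 (shut). A call has 1 to 10 rows; each row shifts and turns the commanded pose from where the row before left it, along the tool's axes as they then stand; what a row does not reach is not made up. A row lasts 1/12 s, in which the tool goes at most 41.7 mm and 7.16 degrees, less where a joint would pass 70% of its speed; a pose out of reach is approached as far as the arm can. A call with a gripper value outside its range is refused whole. The fingers move at their own pace and stop on an object; "squeeze" is the grip in N (left out, the last holds). Time passes only in rows, so rows that do not move let the fingers close. It gives the time, the measured TCP pose, the force, the opening and the grip force at its end, in the units of the state.
- bot.get_state(): the state, without advancing time (a new reading comes with each control period).
- bot.grab_frame(name): name is "scene" or "top" or "wrist"; returns a dict with "pixels" (480x640x3 uint8, blue, green, red), "range_z" (480x640 float32, m along the optical axis (not along the pixel's ray), 0 where there is no reading), "K" (3x3 intrinsics, pixels), "R" (3x3) and "t" (3): a world point X has camera coordinates R X + t. Camera axes: x right, y down, z forward; pixel columns grow to the right and rows downward; lengths in m; the calibration is good to about 2 mm. A picture is of the moment at which its call begins.
- bot.close_job(): hands the job in; it is judged then, once.
Trained networks look in the newest picture that a camera, given by its name, has taken for a name from the list of things; names that differ only in an ending like _2 or _b are one class to them, and where a whole thing is asked for, a point or a joint stands for the part that bears it (a point fixed in the world has none). Each returns a list of dicts, best first, with "p" (0 to 1); they miss things now and then, are a little off and sometimes report something else, mostly with a low value. They report only what shows in the picture. A call takes as long as a camera call. They do not tell look-alikes from the thing itself.
- bot.recognise(camera, label): "centre" ([x, y, z] in m, in the coordinates of the camera as it stood for that picture, good to about 4 mm: the middle of the surface that is visible of it).
- bot.masks_of(camera, label): "region" (480x640 bool, what is visible of it).
The state is a dict: "time": time; "q": joint angles; "dq": joint speeds; "joint_efforts": joint torques, N m; "tcp_pos": TCP position; "tcp_rot": TCP orientation; "contact_force": force on the tool from outside, world axes, zero at the start; "wrist_torque": the same for the moment, N m; "opening": opening from 0.0 (shut) to 1.0 (fully open); "grip_force": force on a finger pad.
Only numpy, scipy, OpenCV 4.12 (cv2) and the standard library are available. Lean on these libraries where they do the work, as an engineer would, in place of code of your own. Each camera call takes 0.05 s, during which the arm holds its last target. There are 200 camera calls.

## Task

Press the spring plunger on the jeweller's indexing turntable down and, keeping it pressed, push it round clockwise as seen from above, so that the table turns to the very next notch, where the plunger springs back up and locks; then move clear. Leave the brass blank lying between its pins without lifting it, and do not disturb the other things on the bench.

Things in the scene. Friction and masses are not known exactly. Their poses are not given: they have to be found in the camera images.
- indexer: Base of the indexing turntable, bolted to the bench: round grey casting, 236 mm across at the foot. Origin on the vertical turning axis, at bench height; its -x axis points to the notch in which the plunger starts. Everything on it but the plunger is lower than 51 mm above the bench.
- next_notch (a point): Mouth, on the top face, of the next notch clockwise in the fixed flat steel ring round the table, 97.5 mm from the turning axis, 42 mm above the bench. The ring (radii 83 to 112 mm, 8 mm thick) is fixed to the casting and has six radial notches, 15 mm wide, 60 degrees apart.
- turntable (a joint): Turn of the aluminium table (160 mm across, top 42 mm above the bench) about the vertical axis, rad; 0 at the start, growing clockwise seen from above; the next notch is at 1.047. Unlocked, it turns with little friction (about 0.5 N at the plunger) and stays where it is left.
- plunger (a joint): How far the plunger is pressed, m: 0 up, 0.015 at the stop; spring 5 N up to 9.5 N. Up, its radial nose, 12 mm thick, locks in a notch of the steel ring; pressed 9 mm or more it passes beneath the ring and the table turns (11 to 13 mm is good). Let go between notches it stays 9 mm down under the ring; let go within 4 degrees of a notch it centres itself and springs up.
- plunger_head (a point): Centre of the flat top of the plunger's dark steel head: a round button 28 mm across, 13 mm tall, on a 12 mm stem, standing on the table 66 mm from the turning axis and going round with it. Its top is 80 mm above the bench when up. The friction of a fingertip pressing on it is enough to push it round, with 2 to 5 mm of lag; there is no other handle.
- seat (a point): Point on the turning axis on the table's top, 42 mm above the bench, where the blank lies.
- blank: Loose brass rosette blank, six round petals, 52 mm across and 4 mm thick (7 mm at its centre), lying flat in the middle of the table between six 6 mm thick pins, 6 mm tall, which take it round with the table. Origin: centre of its underside. To be left lying there.
- punch_block: Wooden block 70 x 110 x 45 mm with eight upright steel punches, 94 mm tall in all, loose on the bench. Origin: centre of the underside. Not to be disturbed.
- compound_bar: Dull red bar of polishing compound, 40 x 110 x 30 mm, loose on the bench. Origin: centre of the underside. Not to be disturbed.
- hammer: Small hammer, 220 mm long, lying on the bench, about 35 mm tall at most. Origin: under its middle. Not to be disturbed.
- ring: Plain steel finger ring, 22 mm across and 5 mm tall, lying on the bench. Origin: centre of the underside. Not to be disturbed.
Things that resemble listed ones, but are neither listed nor needed, are in the scene too. Leave any pink or red look-alike of the blank alone.

How it is judged:
On the way, in this order (a step that is already met when the one before it is completed fails the run):
1. the plunger is pressed down out of its notch, the table still unturned (value of joint plunger above 0.0085 m and value of joint turntable between -0.2 and 0.2 rad), for 0.05 s.
2. the table is being turned clockwise with the plunger down (value of joint plunger above 0.006 m and value of joint turntable between 0.4 and 0.9 rad), for 0.05 s.
At the end, for the whole second after the job is handed in: The table stands at the next notch clockwise (turned 1.047 rad, within 0.05 rad) and at rest, the plunger is up in that notch (pressed less than 3 mm), and the blank lies between its pins (origin within 6 mm of the seat) (value of joint turntable between 0.997 and 1.097 rad and value of joint plunger below 0.003 m and velocity of joint turntable between -0.05 and 0.05 rad/s and distance between blank and seat below 0.006 m); the robot touches nothing.
It fails at once if the brass blank is lifted out of its pins or tipped (distance between blank and seat above 0.01 m or angle between blank's own z axis and vertical above 0.3 rad).
It fails at once if the table is turned to the second notch or to the notch the wrong way (value of joint turntable above 1.85 rad or value of joint turntable below -0.8 rad).
It fails at once if a bystander is moved by more than 20 mm (distance of any of punch_block, compound_bar, hammer, ring from where it was at the start of the episode above 0.02 m).
It also fails if it takes over 38 s, if anything falls off the work surface, if the arm or the gripper's body presses on something with over 40 N, if the wrist force passes 120 N, or if a joint passes its speed limit or range.

## Working session

There is one attempt and no reset: what is moved stays moved. The work goes in short steps, Python scripts to look and compute and a tool call to move; the robot and the scene stay as the last step left them, time stands still between calls to the robot, and variables do not carry over. Pictures are saved under pics/ and viewed, at most 10 in all, crops included, and the job is handed in when it is done.

Besides the shell and the picture viewer there is one more tool, called after "Request:" by a JSON object that holds its "method" and its "body". move_arm: Moves the arm, as the interface text tells. Its arguments: {"type":"object","properties":{"offset":{"type":"array","items":{"type":"array","items":{"type":"number"}}},"yaw":{"type":"array","items":{"type":"number"}},"jaw":{"type":"array","items":{"type":"number"}},"squeeze":{"type":"number"}},"required":["offset","yaw","jaw"]}

```bash
mkdir -p pics; cat > h.py <<'E'
import numpy as np, cv2
from bench import bot
def w(f,c): return f["R"].T@(np.array(c)-f["t"])
def cloud(f):
    z=f["range_z"];v,u=np.mgrid[:480,:640];K=f["K"]
    c=np.stack([(u-K[0,2])*z/K[0,0],(v-K[1,2])*z/K[1,1],z],-1)
    return (c-f["t"])@f["R"]
E
python3 - <<'E'
from h import *
s=bot.get_state();print(s["time"],s["tcp_pos"],s["tcp_rot"],s["opening"])
ims=[]
for cam in("top","scene"):
    f=bot.grab_frame(cam);P=cloud(f);cv2.imwrite(f"pics/{cam}.png",f["pixels"])
    for l in("indexer","plunger_head","blank","punch_block","compound_bar","hammer","ring"):
        for d in bot.recognise(cam,l)[:3]:print(cam,l,round(d["p"],2),w(f,d["centre"]).round(3))
    for d in bot.masks_of(cam,"plunger_head")[:2]:
        m=d["region"];Q=P[m];print("mask",round(d["p"],2),m.sum(),np.argwhere(m).mean(0),np.median(Q,0).round(3),Q[:,2].max())
E
```

```text
0.0 [ 0.26766672 -0.56450055  0.40393675] [-7.01370292e-04  9.75598412e-01  2.19561427e-01 -1.62000784e-04] 0.9992721644653187
top indexer 0.56 [ 0.526 -0.02   0.042]
top blank 0.94 [ 0.53  -0.03   0.044]
top blank 0.87 [0.549 0.195 0.005]
top blank 0.85 [ 0.77  -0.03  -0.002]
top punch_block 0.8 [0.577 0.348 0.043]
top compound_bar 0.94 [ 0.462 -0.321  0.029]
top hammer 0.88 [ 0.703 -0.337  0.023]
top ring 0.57 [0.348 0.301 0.003]
mask 0.46 438 [271.95205479 329.39497717] [ 0.528 -0.023  0.046] 1.0826287706435331
scene indexer 0.77 [ 0.546 -0.035  0.041]
scene plunger_head 0.66 [ 0.495 -0.085  0.081]
scene blank 0.86 [ 0.532 -0.021  0.043]
scene blank 0.78 [ 0.768 -0.029  0.003]
scene blank 0.58 [0.554 0.195 0.005]
scene punch_block 0.82 [0.591 0.344 0.044]
scene compound_bar 0.9 [ 0.472 -0.324  0.03 ]
mask 0.55 194 [252.55154639 273.34536082] [ 0.494 -0.086  0.077] 1.044272392973434
```

View pics/top.png

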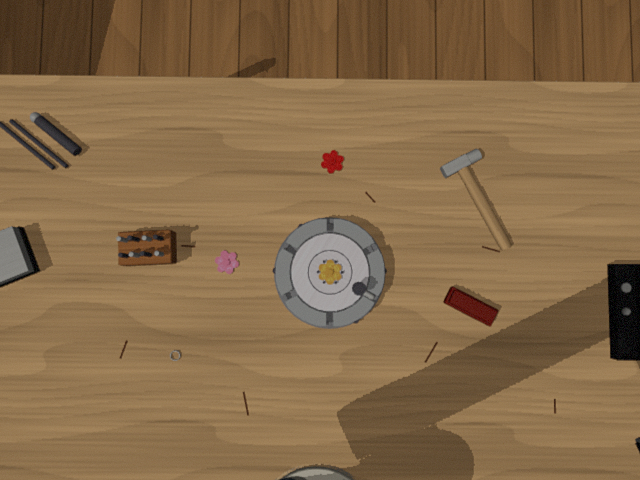

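View pics/scene.png

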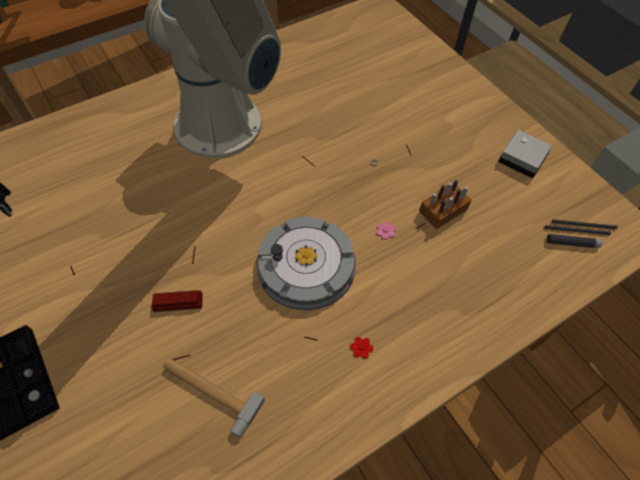

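The top view shows the indexer at about (330,272) with the brass blank at its centre. The dark plunger head is at (359,289), and the next notch clockwise is at (330,318), towards -x. In the scene view the head is at (276,250), which agrees. Next I'll fit the axis and get the world vectors.

```bash
python3 - <<'E'
from h import *
from scipy.optimize import least_squares
for cam in("top","scene"):
    f=bot.grab_frame(cam);P=cloud(f);c0=np.array([.53,-.027])
    r=np.linalg.norm(P[...,:2]-c0,axis=-1)
    m=((r<.135)&(P[...,2]>.037)&(P[...,2]<.047)).astype(np.uint8)
    h=max(cv2.findContours(m,cv2.RETR_EXTERNAL,cv2.CHAIN_APPROX_NONE)[0],key=cv2.contourArea)[:,0]
    Q=P[h[:,1],h[:,0],:2]
    s=least_squares(lambda p:np.hypot(*(Q-p[:2]).T)-p[2],[*c0,.112],loss="soft_l1",f_scale=.002)
    g=(r<.1)&(P[...,2]>.073)&(P[...,2]<.088)
    hd=P[g];print(cam,s.x.round(4),g.sum(),hd.mean(0).round(4),hd.min(0).round(3),hd.max(0).round(3))
    d=hd.mean(0)[:2]-s.x[:2];print(np.hypot(*d),np.degrees(np.arctan2(d[1],d[0])))
E
```

```text
top [ 0.5309 -0.0247  0.0797] 155 [ 0.4953 -0.0809  0.08  ] [ 0.482 -0.094  0.074] [ 0.508 -0.068  0.085]
0.06650230251154889 -122.353254730279
scene [ 0.5283 -0.025   0.1083] 110 [ 0.4976 -0.0808  0.0788] [ 0.484 -0.094  0.074] [ 0.51  -0.066  0.084]
0.06370746844738653 -118.81757290797323
```

Request:
{"method": "move_arm", "body": {"offset": [[0,0,0],[0,0,0],[0,0,0],[0,0,0]], "yaw": [0.111,0.111,0.111,0.11], "jaw": [255,255,255,255]}}

```text
time: 1.33
tcp_pos: [0.2678, -0.5647, 0.4047]
tcp_rot: [0.0, 1.0, -0.003, -0.0]
contact_force: [0.1, -0.3, 0.1]
opening: 0.456
grip_force: 0.0
```

Request:
{"method": "move_arm", "body": {"offset": [[1.14,-2.42,0.4],[1.14,-2.42,0.4],[1.14,-2.42,0.4],[1.14,-2.42,0.4],[1.14,-2.42,0.4],[1.14,-2.42,0.4],[1.14,-2.42,0.4],[1.14,-2.42,0.4],[1.14,-2.42,0.4],[1.14,-2.42,0.4]], "yaw": [0,0,0,0,0,0,0,0,0,0], "jaw": [255,255,255,255,255,255,255,255,255,255]}}

```text
time: 2.17
tcp_pos: [0.3822, -0.3216, 0.3647]
tcp_rot: [0.0, 1.0, -0.0, 0.0]
contact_force: [0.7, -0.1, 0.1]
opening: -0.002
grip_force: 0.0
```

Request:
{"method": "move_arm", "body": {"offset": [[1.14,-2.42,0.4],[1.14,-2.42,0.4],[1.14,-2.42,0.4],[1.14,-2.42,0.4],[1.14,-2.42,0.4],[1.14,-2.42,0.4],[1.14,-2.42,0.4],[1.14,-2.42,0.4],[1.14,-2.42,0.4],[1.14,-2.42,0.4]], "yaw": [0,0,0,0,0,0,0,0,0,0], "jaw": [255,255,255,255,255,255,255,255,255,255]}}

```text
time: 3.0
tcp_pos: [0.4963, -0.0795, 0.3247]
tcp_rot: [0.0, 1.0, -0.0, 0.0]
contact_force: [0.8, -0.8, -0.0]
opening: -0.004
grip_force: 0.0
```

```bash
python3 - <<'E'
from h import *
s=bot.get_state();print(s["time"],s["tcp_pos"],s["tcp_rot"].round(4) if hasattr(s["tcp_rot"],'round') else s["tcp_rot"],s["q"],s["opening"])
f=bot.grab_frame("wrist");cv2.imwrite("pics/w1.png",f["pixels"]);P=cloud(f)
g=(np.hypot(P[...,0]-.53,P[...,1]+.0245)<.1)&(P[...,2]>.073)&(P[...,2]<.086)
print(g.sum(),P[g].mean(0),P[g].min(0),P[g].max(0))
for l in("plunger_head","blank"):
  for d in bot.recognise("wrist",l)[:2]:print(l,d["p"],w(f,d["centre"]).round(4))
E
```

```text
3.0 [ 0.49634442 -0.07948852  0.32467304] [ 0.e+00  1.e+00 -1.e-04  2.e-04] [-1.61781785e-01  2.62419137e-01  1.96668669e+00 -6.63103707e-06
  9.12038342e-01  1.40916491e+00] -0.003638319915744933
1302 [ 0.49547043 -0.08120906  0.07874024] [ 0.48084131 -0.09492725  0.07305437] [ 0.50834746 -0.06789926  0.08229486]
plunger_head 0.93 [ 0.4906 -0.0841  0.0758]
blank 0.85 [ 0.5298 -0.0246  0.0411]
blank 0.6 [0.542  0.1855 0.0018]
```

View pics/w1.png

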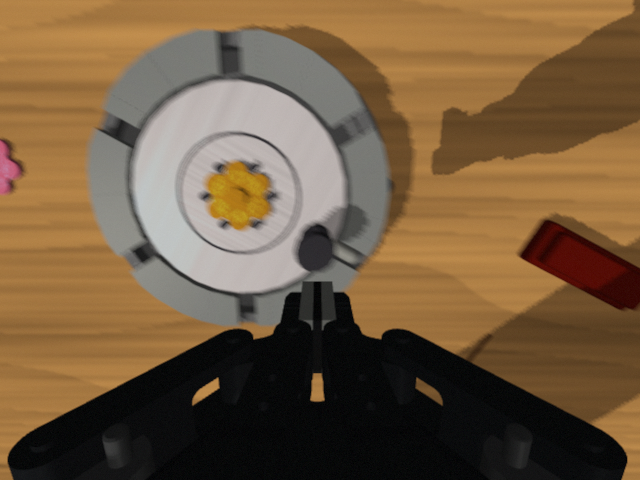

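The wrist view shows the head at (315,248), just ahead of the closed fingertips. The next notch is at (247,306) and the locked one at about (345,258). I'll measure the notch directions before pressing.

```bash
python3 - <<'E'
from h import *
f=bot.grab_frame("wrist");K=f["K"];cc=-f["R"].T@f["t"]
def pl(u,v,z):
    d=f["R"].T@np.linalg.inv(K)@[u,v,1];return cc+d*(z-cc[2])/d[2]
c=pl(239,195,.047);print("blank c",c.round(4))
for u,v in((230,55),(247,305),(122,131),(142,254),(352,125)):
    p=pl(u,v,.042);d=p-[.530,-.0245,0];print(u,v,p.round(4),np.hypot(*d[:2]).round(4),np.degrees(np.arctan2(d[1],d[0])).round(1))
E
```

```text
blank c [ 0.5289 -0.0235  0.047 ]
230 55 [ 0.6219 -0.0221  0.042 ] 0.092 1.5
247 305 [ 0.4372 -0.0233  0.042 ] 0.0928 179.3
122 131 [0.5733 0.0577 0.042 ] 0.0929 62.2
142 254 [0.4812 0.0566 0.042 ] 0.0947 121.0
352 125 [ 0.5779 -0.1049  0.042 ] 0.0936 -59.2
```

Request:
{"method": "move_arm", "body": {"offset": [[0.02,0.06,1.5],[0,0,1.5],[0,0,1.5],[0,0,1.2],[0,0,0.7],[0,0,0]], "yaw": [0,0,0,0,0,0], "jaw": [255,255,255,255,255,255]}}

```text
time: 3.7
tcp_pos: [0.4953, -0.0822, 0.2596]
tcp_rot: [-0.0, 1.0, -0.001, -0.001]
contact_force: [-0.6, 1.0, 0.9]
opening: 0.001
grip_force: 0.0
```

Request:
{"method": "move_arm", "body": {"offset": [[0,0,0.4],[0,0,0.4],[0,0,0.4],[0,0,0.4],[0,0,0.35],[0,0,0],[0,0,0]], "yaw": [0,0,0,0,0,0,0], "jaw": [255,255,255,255,255,255,255]}}

```text
time: 4.28
tcp_pos: [0.4966, -0.0817, 0.2419]
tcp_rot: [0.0, 1.0, 0.0, 0.001]
contact_force: [-0.4, -1.9, 8.2]
opening: -0.001
grip_force: 4.1
```

Request:
{"method": "move_arm", "body": {"offset": [[0,0,0.08],[-0.295,-0.181,0],[-0.285,-0.196,0],[-0.274,-0.21,0],[-0.263,-0.224,0],[-0.251,-0.238,0],[-0.238,-0.251,0],[-0.224,-0.263,0],[-0.21,-0.274,0]], "yaw": [0,0,0,0,0,0,0,0,0], "jaw": [255,255,255,255,255,255,255,255,255]}}

```text
time: 5.03
tcp_pos: [0.4764, -0.0631, 0.2414]
tcp_rot: [0.0, 1.0, 0.0, 0.001]
contact_force: [-0.4, -1.9, 8.7]
opening: 0.002
grip_force: 4.2
```

```bash
cat > look.py <<'E'
from h import *
import sys
s=bot.get_state();print(s["time"],s["tcp_pos"],s["contact_force"])
f=bot.grab_frame("wrist");im=f["pixels"]
g=bot.grab_frame("scene");P=cloud(g)
cv2.imwrite(f"pics/{sys.argv[1]}.png",np.hstack([cv2.resize(im,(400,300)),cv2.resize(g["pixels"][190:325,215:395],(400,300))]))
for d in bot.recognise("scene","plunger_head")[:1]:print(d["p"],w(g,d["centre"]).round(4))
for d in bot.recognise("scene","blank")[:1]:print(d["p"],w(g,d["centre"]).round(4))
E
python3 look.py a
```

```text
5.0333 [ 0.47643144 -0.06314582  0.24141061] [-0.40177704 -1.92523206  8.66812813]
0.61 [ 0.483  -0.0677  0.0649]
0.8 [ 0.5349 -0.0232  0.0439]
```

View pics/a.png

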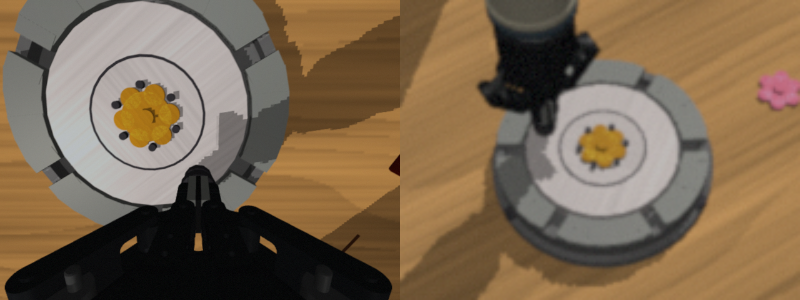

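The left half (wrist) shows the fingertips on the head at about (200,175), and the pins around the blank have turned, so the table is following. I'll carry on round the arc.

Request:
{"method": "move_arm", "body": {"offset": [[-0.196,-0.285,0],[-0.181,-0.295,0],[-0.165,-0.304,0],[-0.149,-0.312,0],[-0.132,-0.319,0],[-0.115,-0.326,0],[-0.098,-0.331,0],[-0.081,-0.336,0]], "yaw": [0,0,0,0,0,0,0,0], "jaw": [255,255,255,255,255,255,255,255]}}

```text
time: 5.9
tcp_pos: [0.4653, -0.0379, 0.2414]
tcp_rot: [0.0, 1.0, -0.0, 0.001]
contact_force: [-0.2, -1.8, 9.1]
opening: 0.002
grip_force: 4.2
```

Request:
{"method": "move_arm", "body": {"offset": [[-0.063,-0.34,0],[-0.045,-0.343,0],[-0.027,-0.345,0],[-0.009,-0.345,0],[0,0,0]], "yaw": [0,0,0,0,0], "jaw": [255,255,255,255,255]}}

```text
time: 6.32
tcp_pos: [0.4638, -0.0239, 0.2413]
tcp_rot: [0.0, 1.0, 0.0, 0.001]
contact_force: [-0.1, -0.7, 8.2]
opening: -0.004
grip_force: 4.2
```

```bash
cat >> look.py <<'E'
# pins: dark spots 20-40mm from the axis, angle modulo 60
Pw=cloud(f);r=np.hypot(Pw[...,0]-.5298,Pw[...,1]+.0243);a=np.arctan2(Pw[...,1]+.0243,Pw[...,0]-.5298)
m=(r>.022)&(r<.034)&(im.max(-1)<70);z=np.exp(6j*a[m]).mean()
print("pins mod 60:",m.sum(),np.degrees(np.angle(z))/6,abs(z))
cv2.imwrite("pics/crop_"+sys.argv[1]+".png",im)
E
python3 look.py b
```

```text
6.3167 [ 0.4638199  -0.0238623   0.24132102] [-0.07933111 -0.73154209  8.2394546 ]
0.86 [ 0.7689 -0.0293  0.0016]
pins mod 60: 608 -29.307418282618908 0.8282131125627502
```

View pics/crop_b.png

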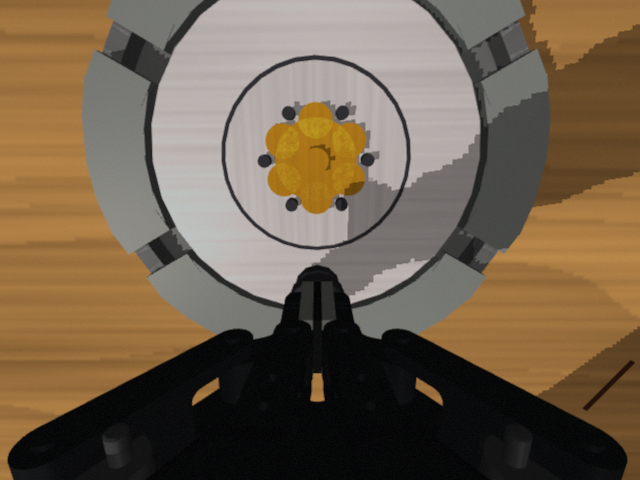

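The pins at (264,160) and (367,159) lie level, as they did at the start, so the table is within about 1 degree of the notch. I'll release straight up.

Request:
{"method": "move_arm", "body": {"offset": [[0,0,-0.3],[0,0,-0.3],[0,0,-0.4],[0,0,-0.5],[0,0,-1],[0,0,-1.5],[0,0,-1.5],[0,0,-1.5],[0,0,-1.5],[0,0,0]], "yaw": [0,0,0,0,0,0,0,0,0,0], "jaw": [255,255,255,255,255,255,255,255,255,255]}}

```text
time: 7.35
tcp_pos: [0.4639, -0.0242, 0.3283]
tcp_rot: [0.0, 1.0, -0.0, 0.002]
contact_force: [0.8, 0.3, 1.1]
opening: -0.002
grip_force: 0.0
```

```bash
cat >> look.py <<'E'
for n,Q in(("w",Pw),("s",P)):
    k=(np.hypot(Q[...,0]-.464,Q[...,1]+.0243)<.025)&(Q[...,2]>.06)&(Q[...,2]<.1)
    if k.any():print(n,k.sum(),Q[k].mean(0).round(4),np.percentile(Q[k][:,2],[10,50,90]).round(4))
E
python3 look.py c
```

```text
7.35 [ 0.46390442 -0.02423611  0.32829771] [0.75633581 0.31360403 1.063415  ]
0.94 [ 0.7674 -0.0251  0.0034]
pins mod 60: 217 -28.823125874530458 0.8279594545867485
w 1291 [ 0.4625 -0.0251  0.0786] [0.0777 0.0789 0.0798]
s 114 [ 0.4652 -0.025   0.0782] [0.074  0.0787 0.0813]
```

View pics/c.png

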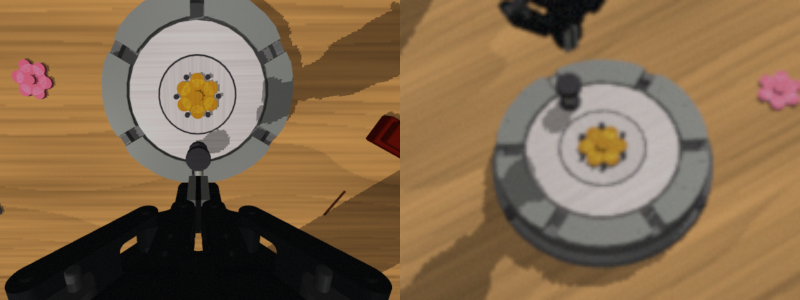

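The head is at (198,155) in the wrist half. Its measured top is about 79 mm, so it is up at the next notch, and the blank is still between its pins with the gripper clear. Handing in.

```bash
python3 -c "
from bench import bot
print(bot.close_job())"
```

```text
the job is handed in; nothing more can be done
None
```

The table was turned clockwise to the next notch, where the last measurement put the plunger head at about 79 mm (80 mm is fully up); the blank still lay between its pins and the gripper was clear. The job is handed in, but no verdict came back.

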